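# Set the length stop and load the profile

## Task

First slide the jig's red-gripped stop along its track until its yellow pointer lines up with the orange marker. Then lay the bare aluminium profile flat in the jig's channel, on the side of the stop with the black rubber face, with its end up against that face and the pointer still on the marker. Leave the blue bar and everything else on the bench where they are.

Things in the scene. Friction and masses are not known exactly. Their poses are not given: they have to be found in the camera images.
- jig: fixed length-stop jig: dark steel plate 130 (x) x 360 (y) x 12 mm; a channel 38 mm wide runs along its y axis at x = 0 between two aluminium rails. Channel floor: the plate's top, 12 mm above the bench; the rails stand 6 mm above that floor; ends open. A white scale strip lies beside it at +x. Origin: centre of the plate's underside; z up
- stop (a joint): position of the sliding stop along the channel in m, 0 to 0.15, growing towards the jig's +y; equals the y of the stop's points in the jig's frame (stop_face: 0.015 less). It stays where it is left; sliding takes about 5 N
- stop_grip (a point): centre of the stop's red grip, a block 28 (x) x 22 (y) x 42 mm high, its top 86 mm and its bottom 44 mm above the bench; below it is the stop's aluminium body, 34 (x) x 30 (y) mm, riding in the channel. Axes as the jig's
- stop_pointer (a point): tip of the stop's yellow pointer, a 5 mm wide tongue that reaches from the stop to +x over the scale, 27 mm above the bench. Axes as the jig's
- stop_face (a point): centre of the stop's black rubber face, which looks to the jig's -y, 27 mm above the bench. Axes as the jig's
- marker: orange marker fixed on the scale strip, 22 (x) x 10 (y) x 18 mm high, with a black centre line; x and y axes as the jig's. Origin: centre of its underside. The pointer is on the marker when both have the same y in the jig's frame
- profile: bare aluminium profile, 160 mm long with a square 30 x 30 mm section and dark grooves, 0.2 kg, lying loose on the bench; either end may meet the stop. Origin: centre of its underside, x along its length, z up
- profile_mid (a point): the middle of the profile: 15 mm above its underside, 80 mm from either end
- blue_rail: blue painted bar, 160 x 30 x 30 mm, with a bolt head spot near each end; stays where it is. Origin: centre of its underside, x along its length
- pliers: pliers with orange grips, 150 mm long, 15 mm high, lying flat; bystander
- spanner: steel spanner, 170 mm long, lying flat; bystander
- screwdriver: screwdriver, 190 mm long, lying behind the jig; bystander
- hex_key: dark steel L-shaped hex key, 160 mm long, lying behind the jig; bystander
- bin: blue open parts bin with bolts, 110 x 150 x 60 mm; bystander
- tube_offcut: short steel tube standing upright, 50 mm across, 70 mm high; bystander
Things that resemble listed ones, but are neither listed nor needed, are in the scene too. Of the things shaped like the profile, the aluminium one is meant.

How it is judged:
On the way, in this order (a step that is already met when the one before it is completed fails the run):
1. the stop rests with its pointer within 5 mm of the marker's centre line (y of stop_pointer in the frame of marker between -0.005 and 0.005 m and velocity of joint stop between -0.01 and 0.01 m/s), for 0.2 s.
2. after that, the profile lies in the channel with its end at the stop's rubber face (y of profile_mid in the frame of stop_face between -0.087 and -0.077 m and x of profile_mid in the frame of jig between -0.007 and 0.007 m and z of profile_mid in the frame of jig between 0.024 and 0.03 m and angle between the x axis of profile and the y axis of jig, either way round below 0.08 rad), for 0.2 s.
At the end, for the whole second after the job is handed in: The pointer is within 5 mm of the marker's centre line; the profile rests flat on the channel's floor (middle 24 to 30 mm above the jig's underside, within 7 mm of the channel's centre line, within 0.08 rad of its direction), its end at most 7 mm from the rubber face (all of step 2 and y of stop_pointer in the frame of marker between -0.005 and 0.005 m and linear speed of profile below 0.02 m/s); the robot touches nothing.
It fails at once if the blue bar, a tool, the bin or the tube is moved by more than 30 mm (distance of any of blue_rail, pliers, spanner, screwdriver, hex_key, bin, tube_offcut from where it was at the start of the episode above 0.03 m).
It also fails if it takes over 48 s, if anything falls off the work surface, if the arm or the gripper's body presses on something with over 40 N, if the wrist force passes 120 N, or if a joint passes its speed limit or range.

## Robot

A 7-joint arm with a two-finger parallel gripper is mounted at the origin on the work surface. World frame = base frame: x ahead of the robot, y to its left, z up, the work surface at z = 0. Lengths are in m, angles in rad, forces in N, time in s.
With the tool pointing down it reaches from about 0.425 to 0.925 m from the base axis. Payload 6.8 kg.
Tool frame: the origin (TCP) lies between the finger pads; the fingertips stand 17 mm ahead of it and the grasp point (between the pads) lies 2 mm behind it; x points along the fingers, y is the direction in which the jaws open and shut, and the axes are right-handed (so a half turn about x gives the same grasp; the last joint's range is limited). The gripper opens to 85 mm and grips with 20 to 120 N. Pads are 22 mm wide; open, the fingers measure 114 mm over their backs; the gripper's body (76 mm by 85 mm) begins 54 mm behind the grasp point. The pads swing forward as they close: fully open they stand 13 mm farther back than shut.
Start: joints at [-0.108, 0.477, 0.022, 1.555, -0.011, 1.109, -0.083], TCP at [0.675, 0, 0.248] pointing down, gripper open.
Joint ranges: [-2.96, 2.96], [-0.34, 2.1], [-1.41, 1.46], [0.24, 2.44], [-1.37, 4.51], [0.17, 1.92], [-2.96, 2.96]. Speed limits (rad/s): [2.39, 2.39, 3.14, 3.14, 3.14, 3.14, 3.14].

## Interface

Orientations are given as a rotation vector (axis times angle).
In Python, from bench import r gives the robot as it stands. The module is installed in compiled form; this text tells all that it offers.
- The arm moves only by the tool apply_moves, never from a script. Its argument "increments" is text: rows parted by semicolons, each of 7 numbers parted by spaces: the finger opening in mm, from 0 to 85.4, then the shift along the tool's x, y, z normalised to -1 to 1, where 1 is 100 cm, then the turn, a rotation vector about the tool's x, y, z normalised to -1 to 1, where 1 is 0.12 rad. In form: gripper x y z wx wy wz; .... A call has exactly 8 rows; each row shifts and turns the commanded pose from where the row before left it, along the tool's axes as they then stand; what a row does not reach is not made up. A row lasts 1/10 s, in which the tool goes at most 50 mm and 8.59 degrees, less where a joint would pass 70% of its speed; a pose out of reach is approached as far as the arm can. A call with a number of a shift or a turn outside -1 to 1 is refused whole. A call with a gripper value outside its range is refused whole. The fingers move at their own pace and stop on an object; "squeeze" is the grip in N (left out, the last holds). Time passes only in rows, so rows that do not move let the fingers close, or fill a call up. It gives the time, the measured TCP pose, the force and the opening at its end, in the units of the state.
- r.get_obs(): the state, without advancing time (a new reading comes with each control period).
- r.grab_frame(name): name is "scene" or "side" or "wrist"; returns a dict with "color" (400x640x3 uint8, blue, green, red), "fx", "fy", "cx", "cy" (pixels), "origin" and "orientation" of the camera in the world. Camera axes: x right, y up, looking along -z (the intrinsics and any distortion apply to the point x, -y, -z); pixel columns grow to the right and rows downward; lengths in m; the calibration is good to about 2 mm. A picture is of the moment at which its call begins. There is no depth.
- r.hand_in(): hands the job in, once; it reports no verdict.
The state is a dict: "clock": time; "joints": joint angles; "qvel": joint speeds; "tau": joint torques, N m; "tcp_pos": TCP position; "orientation": TCP orientation; "contact_force": force on the tool from outside, world axes, zero at the start; "moment": the same for the moment, N m; "grip_width": finger opening in m.
Only numpy, scipy, OpenCV 4.12 (cv2) and the standard library are available. Lean on these libraries where they do the work, as an engineer would, in place of code of your own. Each camera call takes 0.05 s, during which the arm holds its last target. There are 200 camera calls.

## Working session

There is one attempt and no reset: what is moved stays moved. The work goes in short steps, Python scripts to look and compute and a tool call to move; the robot and the scene stay as the last step left them, time stands still between calls to the robot, and variables do not carry over. Pictures are saved under pics/ and viewed, about 8 in all and at most 12, crops included, and the job is handed in when it is done.

Besides the shell and the picture viewer there is one more tool, called after "Emit:" as name(argument=value, ...) on one line, values as JSON. apply_moves: Moves the arm, as the interface text tells. Scaled input: -1 to 1 covers 100 cm each way for a shift and 0.12 rad each way for a turn. Its arguments: {"type":"object","properties":{"increments":{"type":"string"},"squeeze":{"type":"number"}},"required":["increments"]}

```bash
mkdir -p pics
cat > h.py <<'E'
import numpy as np, cv2, pickle
from scipy.spatial.transform import Rotation as R
from bench import r
def grab(n,tag):
    f=r.grab_frame(n); pickle.dump(f,open(f'pics/{tag}.pkl','wb')); cv2.imwrite(f'pics/{tag}.png',f['color']); return f
def load(tag): return pickle.load(open(f'pics/{tag}.pkl','rb'))
def rot(o):
    o=np.array(o,float)
    return o if o.shape==(3,3) else R.from_rotvec(o).as_matrix()
def w(f,u,v,z):
    d=rot(f['orientation'])@np.array([(u-f['cx'])/f['fx'],-(v-f['cy'])/f['fy'],-1])
    o=np.array(f['origin']); return o+d*(z-o[2])/d[2]
def px(f,p):
    c=rot(f['orientation']).T@(np.array(p)-f['origin']); return f['cx']+f['fx']*c[0]/-c[2], f['cy']-f['fy']*c[1]/-c[2]
def crop(tag,x0,y0,x1,y1,s):
    i=cv2.imread(f'pics/{tag}.png')[y0:y1,x0:x1]; cv2.imwrite(f'pics/{tag}_c{x0}_{y0}.png',cv2.resize(i,None,fx=s,fy=s,interpolation=cv2.INTER_CUBIC))
E
python3 - <<'E'
from h import *
for n in('scene','side','wrist'):
    f=grab(n,n+'0'); print(n,{k:v for k,v in f.items() if k!='color'})
print(r.get_obs())
i=[cv2.imread(f'pics/{n}0.png') for n in('scene','side')]
E
```

```text
scene {'fx': 468.257871928894, 'fy': 468.257871928894, 'cx': 313.7055209969123, 'cy': 192.69407506059588, 'origin': array([ 1.39044057, -0.49581893,  0.96585927]), 'orientation': array([0.7747779 , 0.46379586, 0.98862812])}
side {'fx': 384.66073137289425, 'fy': 384.66073137289425, 'cx': 319.08303272828095, 'cy': 200.442088877206, 'origin': array([ 0.26526166, -0.91106645,  0.96416682]), 'orientation': array([ 0.7971062 , -0.10779989, -0.21284237])}
wrist {'fx': 292.6719904896095, 'fy': 292.6719904896095, 'cx': 316.3765275703677, 'cy': 200.09054518348, 'origin': array([0.67524157, 0.08005507, 0.37314121]), 'orientation': array([-0.31959005,  0.00234511,  0.00091862])}
{'clock': 0.15, 'joints': array([-0.10810184,  0.47764053,  0.02235365,  1.55621522, -0.0114679 ,
        1.10929043, -0.08307947]), 'qvel': array([-0.00034232, -0.00424044,  0.00198568, -0.00388364, -0.0006629 ,
        0.00013723, -0.00056923]), 'tau': array([ 1.55385478e-03, -5.96924365e+01,  1.60940632e+00, -2.81490952e+01,
        1.26662746e-02,  6.56643446e-03,  5.58682734e-05]), 'tcp_pos': array([ 6.74571014e-01, -1.60856586e-05,  2.47532711e-01]), 'orientation': array([ 1.20839518,  1.21016987, -1.21027149]), 'contact_force': array([ 0.75634699, -0.52563164, -0.69268606]), 'moment': array([ 0.06301309, -0.00478633, -0.03876764]), 'grip_width': 0.08562046500874769}
```

View pics/scene0.png

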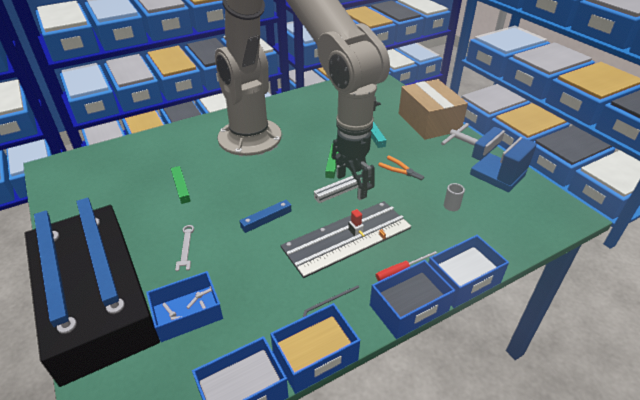

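View pics/side0.png

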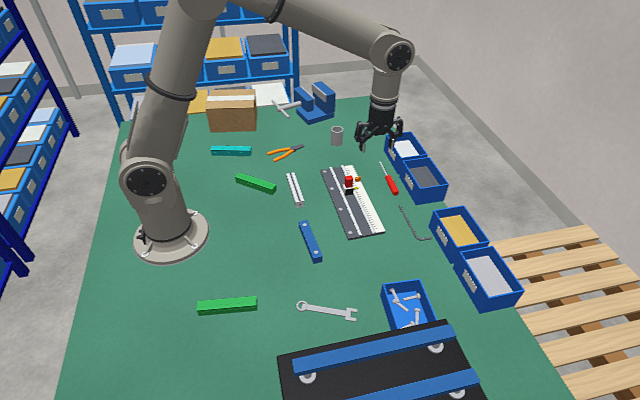

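Both overviews show the whole bench. Things that could be mistaken for the profile (side pixels): white-grey bar with grooves (294,188), blue bar (310,241), green bars (255,183) and (227,305), and teal bar (231,151). I choose (294,188), which is scene (340,187). The jig is at scene (345,238), with the stop at (356,220) and the marker at (382,233).

Run:
```python
from h import *
crop('scene0',272,168,422,280,5)
crop('side0',270,155,400,245,6)
```

```text
(no output)
```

View pics/scene0_c272_168.png

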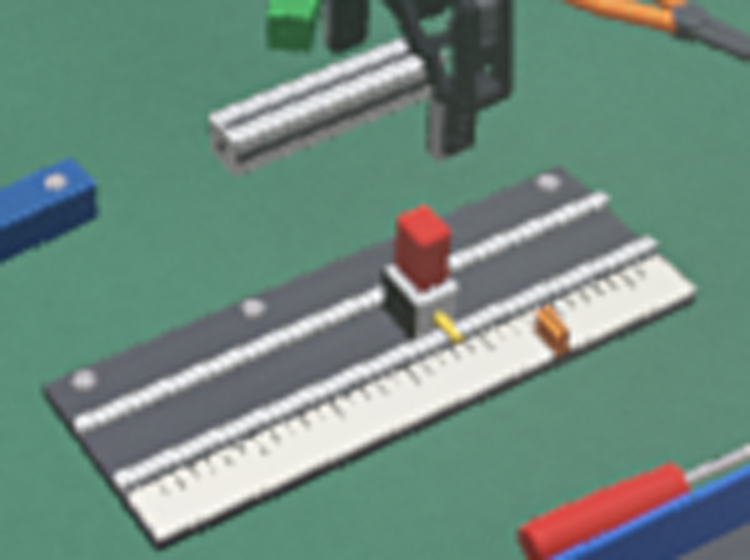

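View pics/side0_c270_155.png

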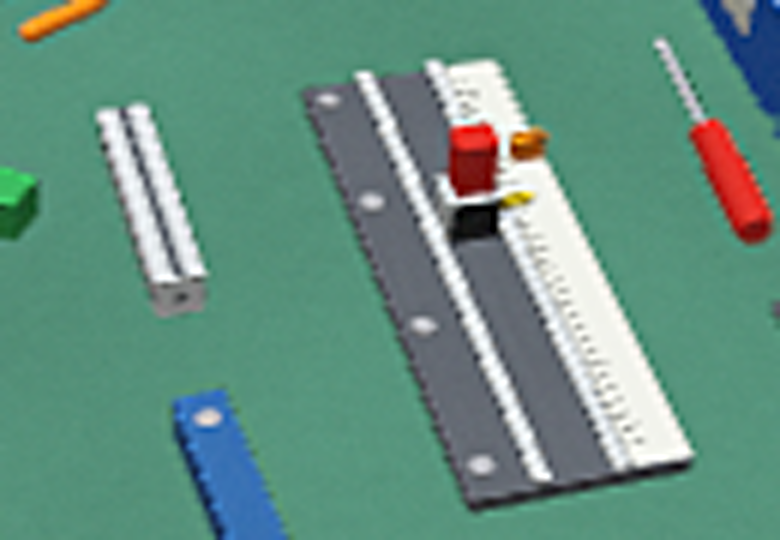

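View pics/wrist0.png

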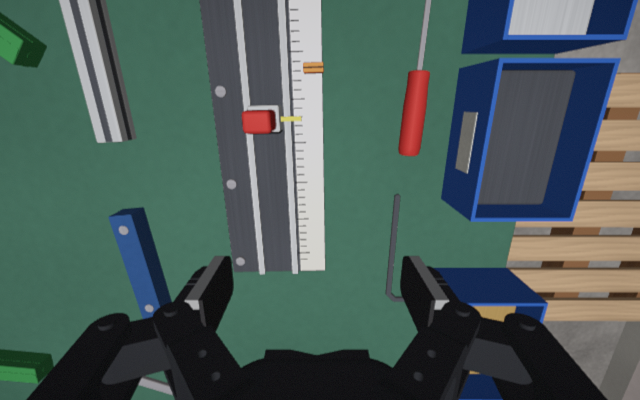

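The scene crop shows the stop body with the rubber face towards the jig's left end (crop 385,300), the pointer tip at (458,338), the marker at (552,330), and the profile end at (225,140). The side crop confirms a grooved aluminium profile, with top corners at (97,115), (148,105), (207,275) and (153,282). The wrist view shows the stop at (260,120), the pointer tip at (301,119) and the marker line at (313,68).

Run:
```python
from h import *
s=load('scene0');d=load('side0');k=load('wrist0')
S=lambda x,y,z:w(s,272+x/5,168+y/5,z)[:2].round(4)
D=lambda x,y,z:w(d,270+x/6,155+y/6,z)[:2].round(4)
K=lambda x,y,z:w(k,x,y,z)[:2].round(4)
print('jig -x-y',S(45,386,.012),D(470,496,.012),K(234,270,.012))
print('jig +x-y',S(158,540,.012),D(692,456,.012),K(325,270,.012))
print('jig +x+y',S(695,287,.012),D(497,62,.012))
print('jig -x+y',S(562,168,.012),D(303,92,.012))
print('ptr tip',S(459,338,.027),D(534,198,.027),K(301,119,.027))
print('marker top',S(550,318,.018+.012),D(530,136,.03),K(314,67.5,.03))
print('grip top',S(424,218,.086),D(473,134,.086))
print('prof near',S(212,118,.03),S(240,133,.03),D(153,282,.03),D(207,275,.03),K(98,142,.03),K(122,141,.03),K(133,138,.0))
print('prof far',D(97,115,.03),D(148,105,.03))
print('blue far top',D(173,400,.03),D(228,394,.03))
print(rot(r.get_obs()['orientation']))
```

```text
jig -x-y [ 0.5631 -0.1463] [ 0.559  -0.1446] [ 0.5581 -0.1436]
jig +x-y [ 0.6899 -0.1433] [ 0.6868 -0.1434] [ 0.6866 -0.1434]
jig +x+y [0.6789 0.2151] [0.6821 0.2103]
jig -x+y [0.5563 0.2093] [0.5502 0.2072]
ptr tip [0.6574 0.0648] [0.6593 0.0621] [0.6569 0.063 ]
marker top [0.6719 0.1159] [0.673  0.1145] [0.6718 0.1165]
grip top [0.6173 0.0642] [0.6164 0.0618]
prof near [0.4273 0.036 ] [0.4482 0.044 ] [0.4198 0.0367] [0.4515 0.0357] [0.4209 0.0372] [0.449  0.0384] [0.4439 0.0385]
prof far [0.4136 0.1913] [0.4465 0.1941]
blue far top [ 0.4132 -0.0572] [ 0.4437 -0.0593]
[[-1.41909405e-03  9.99998992e-01  4.84502447e-05]
 [-1.32424712e-04  4.82623698e-05 -9.99999990e-01]
 [-9.99998984e-01 -1.41910045e-03  1.32356090e-04]]
```

Estimates from three cameras agree to about 3 mm. The jig centreline runs near x 0.62 with yaw +0.018, the stop is at y≈0.063, and the marker at y≈0.1155, so the slide is about 52 mm. I'll move down over the red grip now.

Emit:
apply_moves(increments="85 0.035 -0.014 -0.016 -0.15 0 0; 85 0.035 -0.014 -0.016 0 0 0; 85 0.035 -0.014 -0.016 0 0 0; 85 0.035 -0.014 -0.015 0 0 0; 85 0.01 0 0 0 0 0; 85 0.01 0 0 0 0 0; 85 0.01 0 0 0 0 0; 85 0.009 0 0 0 0 0", squeeze=20)

```text
clock: 0.95
tcp_pos: [0.6197, 0.0612, 0.0697]
orientation: [1.198, 1.215, -1.195]
contact_force: [-0.7, 0.1, 0.0]
grip_width: 0.0845
```

Emit:
apply_moves(increments="20 0 0 0 0 0 0; 20 0 0 0 0 0 0; 20 0 0 0 0 0 0; 20 0 0 0 0 0 0; 20 0 0 0 0 0 0; 20 0 0 0 0 0 0; 20 0 0 0 0 0 0; 20 0 0 0 0 0 0", squeeze=30)

```text
clock: 1.75
tcp_pos: [0.6166, 0.0622, 0.0699]
orientation: [1.194, 1.22, -1.198]
contact_force: [-6.8, -0.7, 6.6]
grip_width: 0.0279
```

Run:
```python
from h import *
f=grab('wrist','w1'); o=r.get_obs(); print(o['tcp_pos'],o['grip_width'],o['contact_force'])
f2=grab('scene','s1')
a=f['color'];b=f2['color'][168:280,290:420]
cv2.imwrite('pics/w1m.png',np.vstack([a[:330], cv2.resize(b,(313,270)) if 0 else np.zeros((0,640,3),np.uint8)]))
```

```text
[0.61660561 0.06216848 0.06986636] 0.027253772188527738 [-7.13247195 -0.69878113  6.92589966]
```

View pics/w1.png

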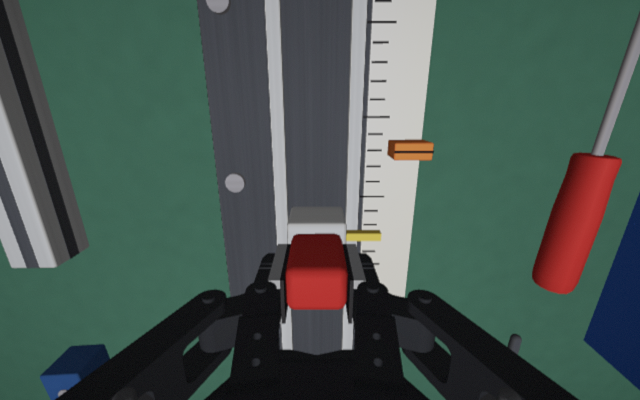

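The stop's grip is held. The pointer tip is at (380,236) and the marker's line at (412,151) in the wrist view.

Run:
```python
from h import *
f=load('w1')
p=w(f,380,236,.027);m=w(f,413,151,.031);m2=w(f,413,151,.028)
print(p,m,m2,'rail mid',w(f,320,100,.018))
a=.018;Y=np.array([-np.sin(a),np.cos(a),0]);print((m-p)@Y,(m2-p)@Y)
l,rr=w(f,270,50,.018),w(f,272,150,.018);print(l,rr,(l-rr)[0]/(l-rr)[1])
```

```text
[0.65709941 0.06331861 0.027     ] [0.67004405 0.11779803 0.031     ] [0.67102847 0.11735259 0.028     ] rail mid [0.61741855 0.14398699 0.018     ]
0.05423760703693391 0.05377451928074822
[0.58950514 0.16932917 0.018     ] [0.58902647 0.11481564 0.018     ] 0.008780741289292253
```

Emit:
apply_moves(increments="20 0 0 -0.01 0 0 0; 20 0 0 -0.01 0 0 0; 20 0 0 -0.01 0 0 0; 20 0 0 -0.01 0 0 0; 20 0 0 -0.008 0 0 0; 20 0 0 -0.005 0 0 0; 20 0 0 0 0 0 0; 20 0 0 0 0 0 0", squeeze=30)

```text
clock: 2.65
tcp_pos: [0.6155, 0.1148, 0.0698]
orientation: [1.193, 1.22, -1.199]
contact_force: [-7.5, -2.0, 6.8]
grip_width: 0.0277
```

Run:
```python
from h import *
f=grab('wrist','w2'); o=r.get_obs(); print(o['tcp_pos'],o['grip_width'],o['contact_force'])
crop('w2',250,160,450,300,4)
```

```text
[0.61547749 0.1147489  0.06986085] 0.027613306616736066 [-7.27486015 -1.78300227  7.79599596]
```

View pics/w2_c250_160.png

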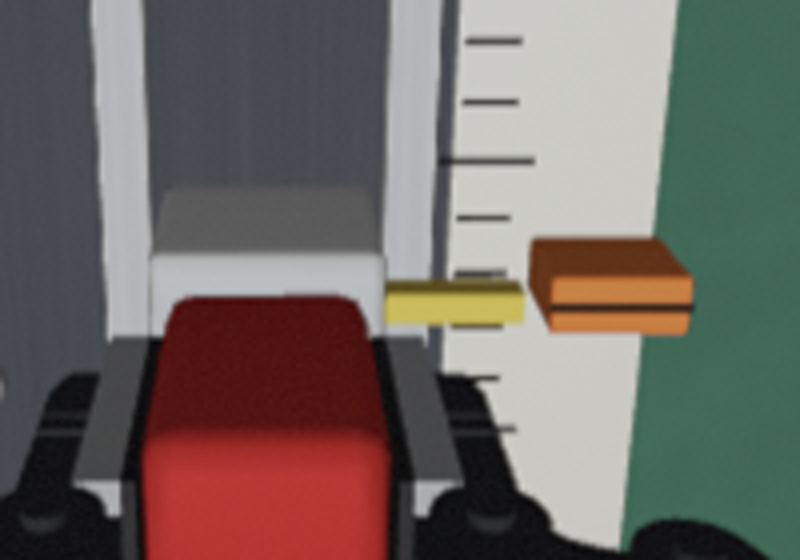

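Pointer (row 237) and marker line (row 237) coincide. The height difference leaves about 1.5 mm, within tolerance. Now I release and rise.

Emit:
apply_moves(increments="80 0 0 0 0 0 0; 80 0 0 0 0 0 0; 80 0 0 0 0 0 0; 80 0 0 0 0 0 0; 80 -0.02 0 0 0 0 0; 80 -0.03 0 0 0 0 0; 80 -0.03 0 0 0 0 0; 80 -0.03 0 0 0 0 0")

```text
clock: 3.5
tcp_pos: [0.6172, 0.1152, 0.1804]
orientation: [1.196, 1.218, -1.196]
contact_force: [0.0, -0.4, 0.5]
grip_width: 0.08
```

Run:
```python
from h import *
f=grab('side','d3'); o=r.get_obs(); print(o['tcp_pos'],o['grip_width'],o['contact_force'])
d=load('side0')
D=lambda x,y,z:w(d,270+x/6,155+y/6,z)[:2].round(4)
print('green end top',D(38,180,.03),D(5,205,.03),'pliers',D(20,35,.01),D(105,0,.01))
g=grab('wrist','w3'); print(px(g,[.434,.116,.03]),px(g,[.436,.036,.03]),px(g,[.6155,.115,.086]))
```

```text
[0.62004601 0.11582533 0.18593691] 0.08028790968045763 [1.79196495 0.26890968 3.68092093]
green end top [0.3683 0.1387] [0.3456 0.1206] pliers [0.3808 0.3069] [0.4425 0.3326]
(np.float64(127.2857635844693), np.float64(184.83272436036128)) (np.float64(142.77710555042242), np.float64(256.6088780142467)) (np.float64(309.3723682964842), np.float64(207.4534067612598))
```

Emit:
apply_moves(increments="80 0 -0.03 0 0 0 0; 80 0 -0.03 0 0 0 0; 80 0 -0.03 0 0 0 0; 80 0 -0.03 0 0 0 0; 80 0 -0.03 0.02 0 0 0; 80 0 -0.03 0.03 0 0 0; 80 0 0 0.02 0 0 0; 80 0 0 0 0 0 0")

```text
clock: 4.4
tcp_pos: [0.4375, 0.0393, 0.179]
orientation: [1.198, 1.215, -1.2]
contact_force: [0.4, 1.4, -0.3]
grip_width: 0.0799
```

Run:
```python
from h import *
g=grab('wrist','w4'); o=r.get_obs(); print(o['tcp_pos'],o['grip_width'],o['contact_force'])
print(px(g,[.434,.116,.03]),px(g,[.436,.036,.03]))
```

```text
[0.43836601 0.04109313 0.17921249] 0.07998129688198788 [ 0.60534795  1.10874619 -0.33996322]
(np.float64(313.4042071614816), np.float64(106.98065951989373)) (np.float64(314.5223489611244), np.float64(192.61053104820536))
```

View pics/w4.png

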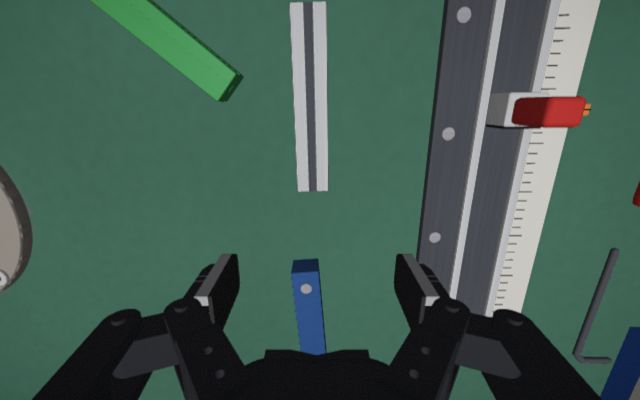

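The wrist view shows the profile from above. Its top corners are (290,3), (326,2), (328,191) and (298,191), and the prediction fits. The green bar's end at (240,75) is close to the left finger, so I'll open to only 60 mm.

Run:
```python
from h import *
g=load('w4')
c=[w(g,*p,.03) for p in((290,3),(326,2),(328,191),(298,191))]
for p in c: print(p)
a=(c[0]+c[1])/2;b=(c[2]+c[3])/2;print((a+b)/2,np.linalg.norm(a-b),np.arctan2(-(a-b)[0],(a-b)[1]))
print([w(g,*p,.03)[:2] for p in ((242,75),(222,101))])
o=r.get_obs();print(o['tcp_pos']);print(rot(o['orientation']).round(4))
```

```text
[0.41417876 0.19582229 0.03      ]
[0.44325744 0.19692806 0.03      ]
[0.4491691  0.03784336 0.03      ]
[0.41980772 0.03740586 0.03      ]
[0.43160326 0.11699989 0.03      ] 0.15885539516288413 0.03633233845028781
[array([0.37184898, 0.14150442]), array([0.3526588 , 0.11988929])]
[0.43836601 0.04109313 0.17921249]
[[ 2.000e-04  9.999e-01  1.550e-02]
 [-1.000e-04  1.550e-02 -9.999e-01]
 [-1.000e+00  2.000e-04  1.000e-04]]
```

Emit:
apply_moves(increments="60 0.025 -0.0013 -0.019 -0.17 0 0; 60 0.025 -0.0013 -0.019 0 0 0; 60 0.025 -0.0013 -0.019 0 0 0; 60 0.025 -0.0013 -0.019 0 0 0; 60 0.02 0 0 0 0 0; 60 0.015 0 0 0 0 0; 60 0.01 0 0 0 0 0; 60 0.005 0 0 0 0 0")

```text
clock: 5.25
tcp_pos: [0.4307, 0.1186, 0.0283]
orientation: [1.18, 1.228, -1.181]
contact_force: [-0.1, -0.5, 0.7]
grip_width: 0.06
```

Emit:
apply_moves(increments="60 0 0 0 0 0 0; 60 0 0 0 0 0 0; 20 0 0 0 0 0 0; 20 0 0 0 0 0 0; 20 0 0 0 0 0 0; 20 0 0 0 0 0 0; 20 0 0 0 0 0 0; 20 0 0 0 0 0 0", squeeze=40)

```text
clock: 6.05
tcp_pos: [0.4313, 0.1179, 0.03]
orientation: [1.182, 1.226, -1.18]
contact_force: [-1.9, -0.1, 5.9]
grip_width: 0.0292
```

Emit:
apply_moves(increments="20 0 0 0 0 0 0; 20 -0.02 0 0 0 0 0; 20 -0.03 0 0 0 0 0; 20 -0.03 0 0 0 0 0; 20 -0.03 0 0 0.14 0 0; 20 0 0.014 0.008 0 0 0; 20 0 0.02 0.011 0 0 0; 20 0 0.02 0.011 0 0 0", squeeze=50)

```text
clock: 6.85
tcp_pos: [0.4857, 0.0887, 0.1398]
orientation: [1.193, 1.219, -1.192]
contact_force: [-0.2, 0.5, -1.7]
grip_width: 0.0289
```

Emit:
apply_moves(increments="20 0 0.02 0.011 0 0 0; 20 0 0.02 0.011 0 0 0; 20 0 0.02 0.011 0 0 0; 20 0 0.02 0.011 0 0 0; 20 0 0.02 0.011 0 0 0; 20 0 0.02 0.011 0 0 0; 20 0 0.01 0.006 0 0 0; 20 0 0 0 0 0 0")

```text
clock: 7.65
tcp_pos: [0.6176, 0.0186, 0.139]
orientation: [1.194, 1.218, -1.195]
contact_force: [-0.3, 1.6, -2.9]
grip_width: 0.0287
```

Run:
```python
from h import *
g=grab('wrist','w5');grab('side','d5'); o=r.get_obs(); print(o['tcp_pos'],o['grip_width'],o['contact_force']);print(rot(o['orientation']).round(4))
a=g['color'][:,200:450]; d=load('d5')['color'][120:260,260:400]
cv2.imwrite('pics/m5.png',np.hstack([cv2.resize(a,(375,600)),cv2.resize(d,(425,600)[:1]+(425,))if 0 else cv2.copyMakeBorder(cv2.resize(d,(425,425)),0,175,0,0,0)]))
```

```text
[0.61586534 0.02025088 0.13891054] 0.02899404120760012 [-0.03436791 -0.25695041 -1.98186991]
[[-1.500e-03  9.998e-01  2.170e-02]
 [ 3.000e-04  2.180e-02 -9.998e-01]
 [-1.000e+00 -1.500e-03 -3.000e-04]]
```

View pics/m5.png

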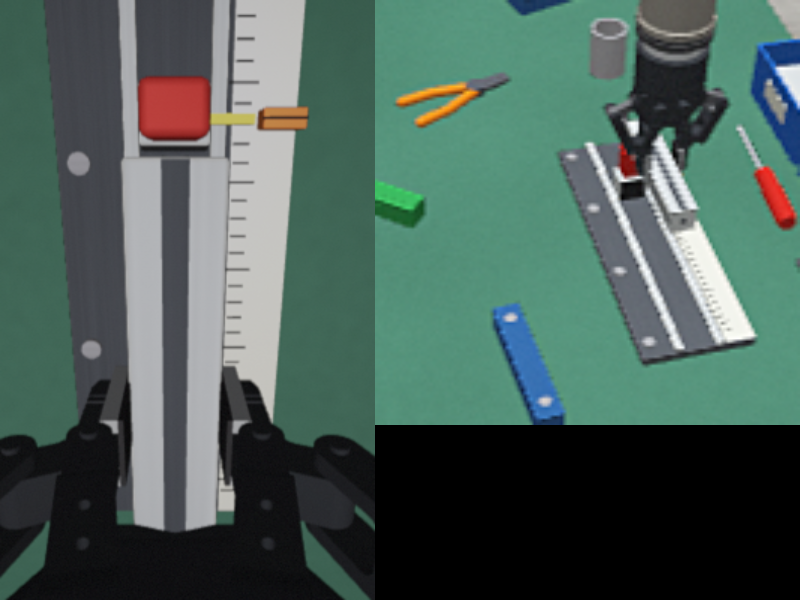

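The profile is held over the channel with its far end edge at w5 pixels (281–352,104.7), just short of the stop. The stop's pointer is at (368,79) and the marker line at (389,79), still aligned. In the side view nothing else has moved.

Run:
```python
from h import *
g=load('w5');P=lambda x,y,z:w(g,200+x/1.5,y/1.5,z)
for z in(.13,.135,.139,.143):
    a,b=P(122.5,157,z),P(228,157,z);print(z,a,b,np.linalg.norm(a-b),(a+b)/2)
# lower edges on length: left top edge at row 157 and ~row 380
print('mid near', (P(134,500,.139)+P(217,500,.139))/2, np.linalg.norm(P(134,500,.139)-P(217,500,.139)))
print('channel rails inner at row 30 / 130',P(135,30,.018),P(217,30,.018),P(138,60,.018),P(215,60,.018))
print('ptr',P(256,119,.027),'marker',P(284,118,.031))
print('grip top',P(140,108,.086),P(210,108,.086),P(175,76,.086),P(175,138,.086))
```

```text
0.13 [0.60120453 0.09770888 0.13      ] [0.63198237 0.09833048 0.13      ] 0.030784123592822333 [0.61659345 0.09801968 0.13      ]
0.135 [0.60177119 0.09774442 0.135     ] [0.63140688 0.09834295 0.135     ] 0.029641726581387945 [0.61658904 0.09804368 0.135     ]
0.139 [0.60222453 0.09777285 0.139     ] [0.63094648 0.09835293 0.139     ] 0.028727808972240435 [0.6165855  0.09806289 0.139     ]
0.143 [0.60267786 0.09780128 0.143     ] [0.63048608 0.09836291 0.143     ] 0.027813891363092924 [0.61658197 0.0980821  0.143     ]
mid near [ 0.61907054 -0.01778648  0.139     ] 0.029492318018546248
channel rails inner at row 30 / 130 [0.59567448 0.15645556 0.018     ] [0.63599389 0.15726318 0.018     ] [0.5970707  0.14332227 0.018     ] [0.63565734 0.14409659 0.018     ]
ptr [0.65682428 0.11646913 0.027     ] marker [0.66990954 0.11690385 0.031     ]
grip top [0.60307113 0.11498947 0.086     ] [0.62928637 0.11551715 0.086     ] [0.615958   0.12605133 0.086     ] [0.61639564 0.10470809 0.086     ]
```

The gap to the rubber face is about 2.3 mm and the lateral error under 1 mm. I'll back off 1 mm and lower.

Emit:
apply_moves(increments="20 0.02 0.0005 0.001 0 0 0; 20 0.02 0 0 0 0 0; 20 0.02 0 0 0 0 0; 20 0.015 0 0 0 0 0; 20 0.01 0 0 0 0 0; 20 0.006 0 0 0 0 0; 20 0.003 0 0 0 0 0; 20 0.001 0 0 0 0 0")

```text
clock: 8.55
tcp_pos: [0.6177, 0.0189, 0.0445]
orientation: [1.194, 1.219, -1.193]
contact_force: [0.9, -0.8, -1.4]
grip_width: 0.0288
```

Emit:
apply_moves(increments="20 0.001 0 0 0 0 0; 20 0 0 0 0 0 0; 20 0 0 0 0 0 0; 20 0 0 0 0 0 0; 20 0 0 0 0 0 0; 20 0 0 0 0 0 0; 20 0 0 0 0 0 0; 20 0 0 0 0 0 0")

```text
clock: 9.35
tcp_pos: [0.6175, 0.0188, 0.0433]
orientation: [1.193, 1.219, -1.193]
contact_force: [1.3, 0.6, -1.6]
grip_width: 0.029
```

Run:
```python
from h import *
g=grab('wrist','w6'); o=r.get_obs(); print(o['tcp_pos'],o['grip_width'],o['contact_force'],o['moment'])
crop('w6',240,40,440,190,4)
```

```text
[0.61746016 0.0188222  0.04330018] 0.028967721392437668 [ 0.71432847  0.57235836 -2.96431603] [-0.02481497 -0.00358886  0.0480742 ]
```

View pics/w6_c240_40.png

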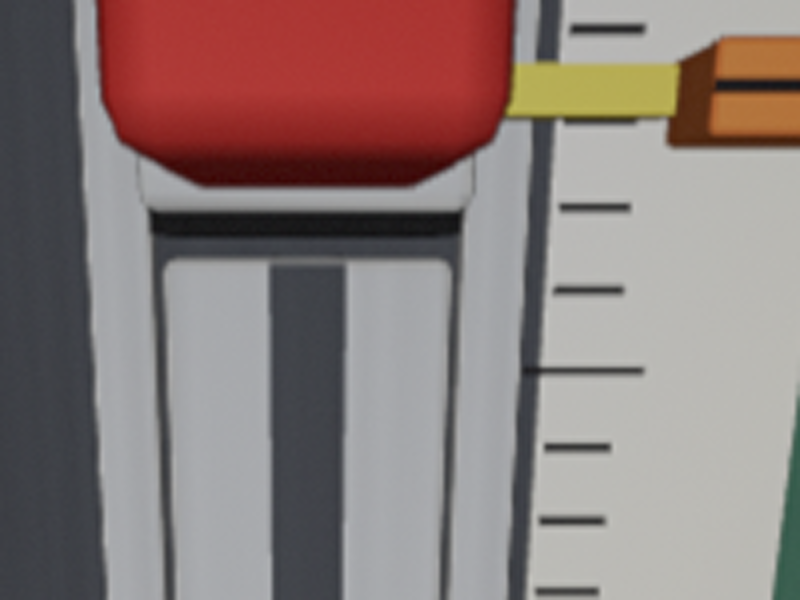

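The profile's end sits in the channel, centred between the rails. Its end edge is at crop row 260, the stop body edge at row 211, pointer row 90, and marker line row 86. Now I compute the gap.

Run:
```python
from h import *
g=load('w6');P=lambda x,y,z:w(g,240+x/4,40+y/4,z)
print('body edge',P(305,211,.044),'prof end',P(305,259,.0433),P(163,265,.0433),P(452,265,.0433))
print('ptr',P(675,90,.0285),'mk',P(760,86,.031))
```

```text
body edge [0.61602368 0.10283996 0.044     ] prof end [0.61612343 0.09825918 0.0433    ] [0.60161527 0.09735483 0.0433    ] [0.63116564 0.09800807 0.0433    ]
ptr [0.65618797 0.1166612  0.0285    ] mk [0.66454994 0.11693507 0.031     ]
```

The gap is about 4.5 mm. I'll set it down and advance 3.5 mm.

Emit:
apply_moves(increments="20 0 0 -0.001 0 0 0; 20 0 0 -0.001 0 0 0; 20 0 0 -0.001 0 0 0; 20 0 0 -0.0005 0 0 0; 20 0.001 0 0 0 0 0; 20 0.0005 0 0 0 0 0; 20 0 0 0 0 0 0; 20 0 0 0 0 0 0")

```text
clock: 10.2
tcp_pos: [0.6175, 0.0213, 0.0421]
orientation: [1.193, 1.218, -1.194]
contact_force: [-1.1, -4.6, 2.3]
grip_width: 0.0288
```

Emit:
apply_moves(increments="34 0 0 0 0 0 0; 40 0 0 0 0 0 0; 50 0 0 0 0 0 0; 50 0 0 0 0 0 0; 50 -0.02 0 0 0 0 0; 50 -0.03 0 0 0 0 0; 50 -0.03 0 0 0 0 0; 50 -0.03 0 0 0 0 0")

```text
clock: 11.0
tcp_pos: [0.6172, 0.0226, 0.1528]
orientation: [1.193, 1.22, -1.193]
contact_force: [0.3, 0.2, 0.2]
grip_width: 0.0501
```

Emit:
apply_moves(increments="50 0 0 0 0 0 0; 50 0 0 0 0 0 0; 50 0 0 0 0 0 0; 50 0 0 0 0 0 0; 50 0 0 0 0 0 0; 50 0 0 0 0 0 0; 50 0 0 0 0 0 0; 50 0 0 0 0 0 0")

```text
clock: 11.8
tcp_pos: [0.6173, 0.0223, 0.1516]
orientation: [1.193, 1.22, -1.193]
contact_force: [0.7, -0.5, 0.3]
grip_width: 0.0499
```

Run:
```python
from h import *
g=grab('wrist','w7');s=grab('scene','s7'); o=r.get_obs(); print(o['tcp_pos'],o['grip_width'],o['contact_force'])
a=cv2.resize(g['color'][0:400,220:430],(315,600)); b=cv2.resize(s['color'][190:290,280:420],(485,346))
cv2.imwrite('pics/m7.png',np.hstack([a,cv2.copyMakeBorder(b,0,254,0,0,0)]))
```

```text
[0.61740043 0.02231251 0.15178088] 0.04985050914588577 [-0.43924847 -1.26940989 -0.3280067 ]
```

View pics/m7.png

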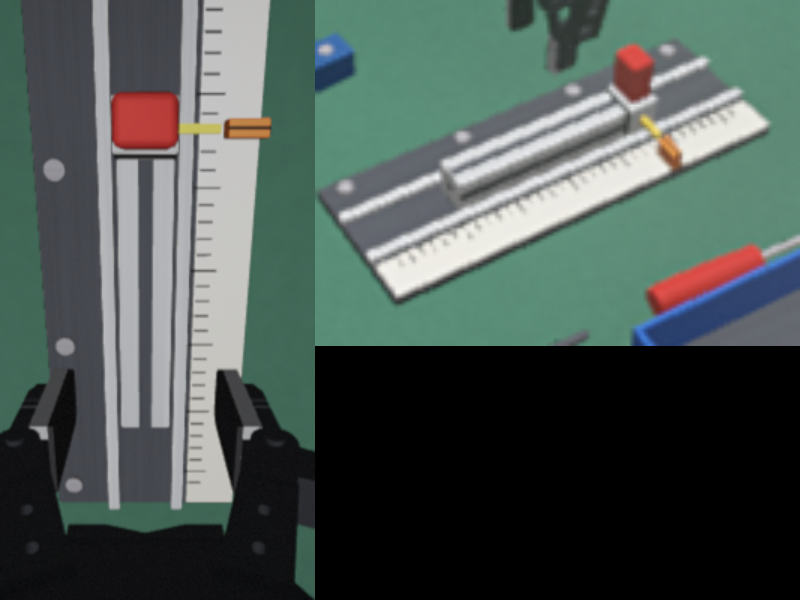

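The profile lies flat in the channel with its end at the rubber face (wrist crop row 158). The pointer is at (220,129) and the marker line at (250,128). I'll check the numbers.

Run:
```python
from h import *
g=load('w7');P=lambda x,y,z:w(g,220+x/1.5,y/1.5,z)
print('ptr',P(218,129,.0285)[:2],'mk',P(249,128,.031)[:2])
n=P(145,427,.042);f=P(146,158,.042);print('prof',n,f,np.linalg.norm(n-f),'body edge',P(145,154,.044)[:2])
print('rails mid near/far',(P(119,430,.018)+P(174,430,.018))[:2]/2,(P(106,40,.018)+P(182,40,.018))[:2]/2)
b=w(load('side0'),310,241,.03);b2=grab('side','d7')
print(np.abs(cv2.absdiff(b2['color'],load('side0')['color'])[215:270,295:325]).mean())
```

```text
ptr [0.65447256 0.11617976] mk [0.67026276 0.11688505]
prof [ 0.61977958 -0.05894432  0.042     ] [0.61671184 0.10083667 0.042     ] 0.15981043620081437 body edge [0.61615873 0.10275718]
rails mid near/far [ 0.62123309 -0.07777294] [0.61437404 0.15906254]
1.3620202020202021
```

```bash
python3 -c "
from bench import r
print(r.hand_in())"
```

```text
the job is handed in; nothing more can be done
None
```

The job is handed in. The stop's pointer is on the marker and the aluminium profile lies flat in the channel, with its end at the rubber face. No verdict was reported.

**What I did:** I slid the stop about 53 mm by its red grip and let go. I then picked up the profile, lowered it into the channel, and moved it up towards the face until the tool felt about 4.6 N. After that I opened the gripper and raised it clear. The clock stood at about 12 s of the 48 s allowed.

**Last checks, from the wrist camera after release:**

| Check | Measured | Limit |
|---|---|---|
| Pointer to marker line | about 1 mm | 5 mm |
| Profile end to rubber face | 2 mm or less | 7 mm |
| Profile off the channel's centre line | about 1 mm or less | 7 mm |
| Profile length as measured (checks the calibration) | 159.8 mm | 160 mm true |

- **Blue bar:** image comparison showed no sign that it had moved.
- **Other bystanders:** I only judged these by eye in the pictures and saw none displaced.
- **Disagreements:** none of the checks failed. The first jig-corner estimates differed between cameras by up to about 5 mm, but closer views settled it.

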